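# Hold the glassware cage gate wide open

## Task

I need both hands free to take the beakers out of the glassware cage, so please open its gate for me and keep holding it. First squeeze the safety catch on the fixed part of the cage front until its bolt is fully drawn back; only then squeeze the handle on the gate, and keeping it squeezed swing the gate towards you past its detent until it is wide open (at least 70 degrees). The spring would pull the gate shut again, so finish while still holding the gate wide open by its squeezed handle, and leave the beakers and the other things on the table undisturbed.

Things in the scene. Friction and masses are not known exactly. Their poses are not given: they have to be found in the camera images.
- cage: Fixed low glassware cage: grey floor 170 x 330 mm, metal posts and bars; roof, rails and bolts stay below 120 mm height. Origin on its underside; its -x points out of the front (to the robot), +y to the robot's left. Front plane at x = -70 mm: gate on the left (hinge y = +125, free end y = -60, top rail 102 mm high), fixed panel on the right (y -66 to -160). Free room above.
- safety_lug (a point): Safety catch, fixed half: dark steel upright block 16 (x) x 12 (y) x 54 mm on the right end of the fixed panel, top at 158 mm height. The point is on its centre line, 146 mm above the table, a good height for the TCP.
- safety_tab (a point): Safety catch, sliding half: like block, 44 mm to the left (cage +y) of the fixed half when shut; point on its centre line, 146 mm above the table. Squeeze both together from outside, fingers closing along the cage's y axis: 56 mm over the outer faces when shut, 42 mm fully squeezed. Its bolt points left and bars the gate.
- safety_catch (a joint): Travel of the safety catch's sliding half towards the fixed half, m: 0 shut, 0.014 fully squeezed (end stop); the bolt is clear of the gate above 0.009. No spring: friction of about 4 N, it stays where it is left.
- gate: The gate: aluminium frame with thin upright bars, 185 mm long, 10 mm thick. Origin on the hinge axis at table height; axes are the cage's when shut and turn with it (-y runs along the gate from hinge to free end).
- handle_post (a point): Squeeze handle on the gate, fixed half: dark steel upright block 16 x 12 x 58 mm on the gate's top rail, 95 mm from the hinge axis, top at 160 mm height. The point is on its centre line, 146 mm above the table.
- trigger_tab (a point): Gate handle, sliding half (trigger): upright dark block of the same size, 44 mm further from the hinge than the fixed half when let go; the point is on its centre line, 146 mm above the table. Squeezed together from outside with the fingers closing along the gate: 56 mm over both outer faces when let go, 42 mm when fully squeezed.
- trigger (a joint): Travel of the trigger towards the fixed half of the handle, m: 0 let go, 0.014 fully squeezed (end stop). A spring pushes it out with 3 N (let go) to 6.5 N (squeezed). Its bolt is clear of the cage's keeper above 0.009; it must be squeezed while the gate leaves the cage.
- gate_hinge (a point): Point on the gate's upright hinge axis, 146 mm above the table, at the left end of the gate.
- gate_angle (a joint): Opening angle, rad: 0 shut, growing as the free end swings towards the robot (clockwise from above), end stop 1.5. A spring pulls it shut with 0.24 N m (shut) to 0.42 (wide open); a ball detent over the hinge is passed between about 0.55 and 1.05 (some 0.35 N m more). Wide open: 70 degrees (1.22) or more.
- beaker_a: Clear plastic beaker 61 mm wide, 82 mm high, standing in the cage; origin at its foot. Not to be disturbed.
- beaker_b: Second beaker of the same kind, standing in the cage. Not to be disturbed.
- amber_bottle: Amber glass bottle 66 mm wide, 137 mm high, on the table to the left; origin at its foot. Bystander.
- timer: Small white timer, 58 x 60 x 16 mm, lying on the left. Bystander.
- stopper: Rubber stopper 32 mm wide, 26 mm high, on the table in front of the cage's fixed panel, below the safety catch, out of the gate's sweep. Bystander.
- marker: Marker pen 128 mm long, 15 mm thick, lying on the right. Bystander.
- pen: Thin pen 145 mm long, 9 mm thick, lying on the right. Bystander.

How it is judged (in metres and radians):
On the way, in this order (a step that is already met when the one before it is completed fails the run):
1. the safety catch is squeezed and its bolt drawn back, with the gate still shut (value of joint safety_catch above 0.01 m and value of joint gate_angle below 0.08 rad and value of joint trigger below 0.005 m), for 0.2 s.
2. the gate handle is squeezed while the gate is still shut (value of joint trigger above 0.0095 m and value of joint gate_angle below 0.2 rad), for 0.1 s.
3. the gate has been swung past its detent by the squeezed handle (value of joint gate_angle above 1.08 rad and value of joint trigger above 0.008 m), for 0.1 s.
At the end, for the whole second after the job is handed in: The gate stands open more than 1.2 rad (69 degrees), still (under 0.1 rad/s) and held: the fingers press on the gate with over 1 N, the trigger is squeezed more than 8 mm, the TCP is within 80 mm of the handle, and the safety bolt is still drawn back more than 9 mm (value of joint gate_angle above 1.2 rad and velocity of joint gate_angle between -0.1 and 0.1 rad/s and value of joint trigger above 0.008 m and value of joint safety_catch above 0.009 m and contact force between the fingers and gate above 1 N and distance between the grasp point and handle_post below 0.08 m); the arm keeps its last pose, push and grip.
It fails at once if the gate handle is squeezed before the safety catch is released (value of joint trigger above 0.007 m and value of joint safety_catch below 0.008 m).
It fails at once if a beaker in the cage is shifted more than 25 mm or tipped (distance of any of beaker_a, beaker_b from where it was at the start of the episode above 0.025 m or angle between any of beaker_a, beaker_b's own z axis and vertical above 0.4 rad).
It fails at once if a bystander is shifted more than 30 mm (distance of any of amber_bottle, timer, stopper, marker, pen from where it was at the start of the episode above 0.03 m).
It also fails if it takes over 45 s, if anything falls off the work surface, if the arm or the gripper's body presses on something with over 40 N, if the wrist force passes 120 N, or if a joint passes its speed limit or range.

## Robot

A 7-joint arm with a two-finger parallel gripper is mounted at the origin on a cart in front of the work surface, level with it; the furniture and walls round the work are solid. World frame = base frame: x ahead of the robot, y to its left, z up, the work surface at z = 0. Lengths are in m, angles in degrees, forces in N, time in s.
With the tool pointing down it reaches from about 0.425 to 0.875 m from the base axis. Payload 4.7 kg.
Tool frame: the origin (TCP) lies between the finger pads, 19 mm behind the fingertips; this is the grasp point; z points along the fingers, y is the line along which they close (so a half turn about z gives the same grasp; the last joint's range is limited). The gripper opens to 87 mm and grips with 3 to 60 N. Pads are 19 mm wide; open, the fingers measure 117 mm over their backs; the gripper's body (75 mm by 190 mm) begins 51 mm behind the grasp point.
Start: joints at [66.87, 18.392, -4.016, 83.108, 1.295, 78.541, -3.26], TCP at [0.264, -0.594, 0.241] pointing down, gripper open.
Joint ranges: [-163.93, 163.93], [-17.29, 119.83], [-79.2, 71.16], [3.27, 140.29], [-89.18, 269.18], [5.43, 117.66], [-154.24, 154.24]. Speed limits (degrees/s): [147.25, 147.25, 180, 180, 180, 180, 180].

## Interface

Orientations are given as [roll, pitch, yaw] about the fixed x, y, z axes, in that order (R = Rz(yaw) Ry(pitch) Rx(roll)).
In Python, from cell import env gives the robot as it stands.
- The arm moves only by the tool jog_arm, never from a script. Its argument "motion" is a list that holds one entry, the list of rows, each a list of 7 numbers: the shift along the tool's x, y, z in units of 0.1 m (1.0 is 0.1 m), then the turn, a rotation vector about the tool's x, y, z in units of 180 degrees (1.0 is 180 degrees), then the closure, from 0 (fully open) to 1 (shut). A call has 1 to 5 rows; each row is the pose to reach, as a shift and turn from the pose commanded when the call began, along the tool's axes at that moment, turning the shorter way round; what a row does not reach only later rows make up. A row lasts 1/10 s, in which the tool goes at most 50 mm and 8.59 degrees, less where a joint would pass 70% of its speed; a pose out of reach is approached as far as the arm can. A call with a number of a shift or a turn outside -1 to 1 is refused whole. A call with a gripper value outside its range is refused whole. The fingers move at their own pace and stop on an object; "grip_force" is the grip in N (left out, the last holds). Time passes only in rows, so rows that repeat a pose let the fingers close. It gives the time, the measured TCP pose, the force, the opening and the grip force at its end, in the units of the state.
- env.get_obs(): the state, without advancing time (a new reading comes with each control period).
- env.read_camera(name): name is "scene" or "top" or "wrist"; returns (picture, depth): 420x560x3 uint8, red, green, blue; 420x560 float32, m along the optical axis (not along the pixel's ray), 0 where there is no reading.
- env.camera_info(name): a dict with "camera_matrix" (3x3 intrinsics, pixels), "origin" and "orientation" of the camera in the world; the wrist camera has in their place "mount" (4x4, takes a point from camera to tool coordinates, whose origin is the TCP and whose axes are the flange's). Camera axes: x right, y down, z forward; pixel columns grow to the right and rows downward; lengths in m; the calibration is good to about 2 mm. A picture is of the moment at which its call begins: read the wrist's pose just before it. camera_info takes no time and is no camera call.
- env.sign_off(): hands the job in; it is judged then, once.
The state is a dict: "time_s": time; "qpos": joint angles; "joint_velocities": joint speeds; "effort": joint torques, N m; "tool_pos": TCP position; "tool_rot": TCP orientation; "force": force on the tool from outside, world axes, zero at the start; "wrist_torque": the same for the moment, N m; "grip_width": finger opening in m; "grasp_force": force on a finger pad.
Only numpy, scipy, OpenCV 4.12 (cv2) and the standard library are available. Lean on these libraries where they do the work, as an engineer would, in place of code of your own. Each camera call takes 0.05 s, during which the arm holds its last target. There are 200 camera calls.

## Working session

There is one attempt and no reset: what is moved stays moved. The work goes in short steps, Python scripts to look and compute and a tool call to move; the robot and the scene stay as the last step left them, time stands still between calls to the robot, and variables do not carry over. Pictures are saved under pics/ and viewed, at most 10 in all, crops included, and the job is handed in when it is done.

Besides the shell and the picture viewer there is one more tool, called after "Emit:" as name([rows], argument=value, ...), one row to a line, values as JSON. jog_arm: Moves the arm, as the interface text tells. Shifts and turns lie within -1 to 1; 1 stands for 0.1 m of shift or 180 degrees of turn. Its arguments: {"type":"object","properties":{"motion":{"type":"array","items":{"type":"array","items":{"type":"array","items":{"type":"number"}}}},"grip_force":{"type":"number"}},"required":["motion"]}

```bash
mkdir -p pics
python3 - <<'E'
from cell import env
import cv2,numpy as np
o=env.get_obs();print({k:np.round(o[k],3) for k in('time_s','tool_pos','tool_rot','grip_width','force')})
for n in('top','scene'):
    p,d=env.read_camera(n);cv2.imwrite(f'pics/{n}1.png',p[:,:,::-1]);np.save(f'{n}_d.npy',d)
    print(n,env.camera_info(n))
print(env.camera_info('wrist'))
E
```

```text
{'time_s': np.float64(0.0), 'tool_pos': array([ 0.263, -0.594,  0.24 ]), 'tool_rot': array([-1.79888e+02,  7.00000e-03,  2.39410e+01]), 'grip_width': np.float64(0.087), 'force': array([-0.08 , -0.174, -1.025])}
top {'camera_matrix': array([[385.63014157,   0.        , 282.42382991],
       [  0.        , 385.63014157, 215.43422829],
       [  0.        ,   0.        ,   1.        ]]), 'origin': array([ 0.45887256, -0.00386757,  0.96807019]), 'orientation': array([-172.75423411,    1.77503258,  -91.18440822])}
scene {'camera_matrix': array([[411.10797993,   0.        , 274.07499787],
       [  0.        , 411.10797993, 211.81663256],
       [  0.        ,   0.        ,   1.        ]]), 'origin': array([-0.01408478,  0.8528326 ,  0.73856887]), 'orientation': array([-121.55219371,   -0.92864923, -144.26219016])}
{'camera_matrix': array([[314.44130672,   0.        , 283.1965114 ],
       [  0.        , 314.44130672, 208.07528839],
       [  0.        ,   0.        ,   1.        ]]), 'mount': array([[ 2.04578717e-04, -9.57279038e-01, -2.89165698e-01,
         8.01356066e-02],
       [ 9.99999764e-01,  6.35938183e-06,  6.86426388e-04,
         1.41117657e-04],
       [-6.55262677e-04, -2.89165770e-01,  9.57278814e-01,
        -1.43331670e-01],
       [ 0.00000000e+00,  0.00000000e+00,  0.00000000e+00,
         1.00000000e+00]])}
```

View pics/top1.png

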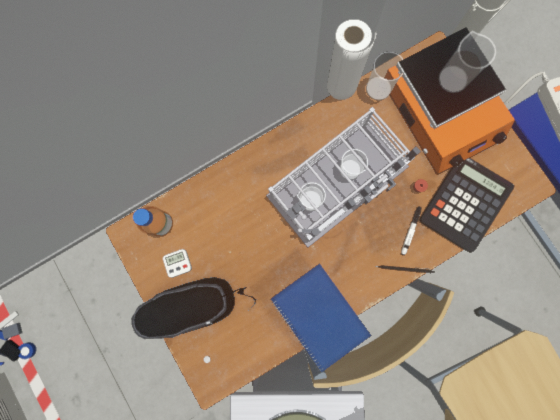

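View pics/scene1.png

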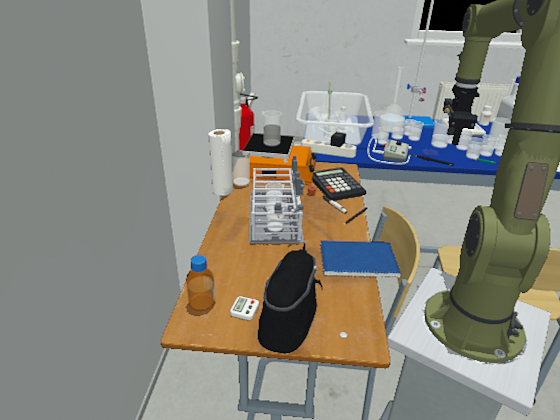

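```bash
cat > h.py <<'E'
from cell import env
import numpy as np,cv2
from scipy.spatial.transform import Rotation as R
def cloud(n,d=None):
    i=env.camera_info(n)
    if d is None: d=env.read_camera(n)[1]
    K=i['camera_matrix'];v,u=np.mgrid[:420,:560]
    P=np.stack([(u-K[0,2])*d/K[0,0],(v-K[1,2])*d/K[1,1],d],-1)
    P=P@R.from_euler('xyz',i['orientation'],degrees=True).as_matrix().T+i['origin']
    P[d==0]=np.nan
    return P
E
python3 - <<'E'
from h import *
P=cloud('top',np.load('top_d.npy'))
m=(P[...,2]>.148)&(P[...,2]<.17)
n,l,s,c=cv2.connectedComponentsWithStats(m.astype('uint8'))
for k in range(1,n):
    if s[k,4]>8: q=P[l==k]; print(c[k].round(),s[k,4],q.mean(0).round(4),q.min(0).round(3),q.max(0).round(3))
E
```

```text
[112.  65.] 1707 [0.9152 0.3967 0.159 ] [0.769 0.13  0.148] [1.068 0.653 0.17 ]
[385.   7.] 234 [ 1.0291 -0.2227  0.1584] [ 1.012 -0.279  0.148] [ 1.055 -0.184  0.17 ]
[347.  66.] 175 [ 0.8931 -0.1304  0.1589] [ 0.883 -0.176  0.148] [ 0.928 -0.099  0.17 ]
[450.  82.] 171 [ 0.8476 -0.3525  0.1591] [ 0.833 -0.386  0.148] [ 0.885 -0.337  0.17 ]
[415. 151.] 54 [ 0.6956 -0.2691  0.1569] [ 0.688 -0.278  0.149] [ 0.705 -0.262  0.162]
[400. 163.] 51 [ 0.6697 -0.2353  0.1578] [ 0.662 -0.244  0.149] [ 0.678 -0.227  0.161]
[367. 189.] 51 [ 0.6137 -0.1611  0.1587] [ 0.606 -0.17   0.148] [ 0.622 -0.154  0.163]
[351. 202.] 49 [ 0.587  -0.1265  0.1591] [ 0.579 -0.135  0.148] [ 0.596 -0.119  0.163]
[175. 312.] 1914 [0.366  0.2457 0.155 ] [0.319 0.17  0.148] [0.41  0.325 0.163]
```

Cage yaw is about 37°. Top image: lug (415,151), tab (400,163), trigger (367,189) and post (351,202). The scene view confirms that the space above the cage is free. I'm moving towards the catch now.

Emit:
jog_arm([
  [[1.0,-0.3,0,0,0,-0.0744,0],[1.0,-0.3,0,0,0,-0.0744,0],[1.0,-0.3,0,0,0,-0.0744,0],[1.0,-0.3,0,0,0,-0.0744,0]],
], grip_force=20)

```text
time_s: 0.5
tool_pos: [0.345, -0.5243, 0.241]
tool_rot: [-180.0, -0.0, 37.6]
force: [-0.3, -0.4, 0.8]
grip_width: 0.0872
grasp_force: 0.0
```

Run:
```python
from h import *
P=cloud('top',np.load('top_d.npy')).reshape(-1,3)
for name,c in(('catch',(.6865,-.2572)),('handle',(.5961,-.1384))):
    a=np.radians(37.3);ex=np.array([np.cos(a),np.sin(a)]);ey=np.array([np.sin(a),-np.cos(a)])
    q=P[:,:2]-c;X=q@ex;Y=q@ey
    m=(abs(X)<.08)&(abs(Y)<.12)&(P[:,2]<.5);o=np.argsort(-np.where(m,P[:,2],-1))[:200:25]
    print(name,np.c_[X[o],Y[o],P[o,2]].round(3).tolist())
```

```text
catch [[-0.005, -0.114, 0.163], [0.006, -0.027, 0.16], [0.007, -0.023, 0.159], [0.008, 0.014, 0.158], [0.007, 0.019, 0.157], [-0.008, 0.013, 0.149], [0.003, -0.032, 0.14], [0.076, 0.119, 0.132]]
handle [[0.003, 0.025, 0.163], [-0.001, 0.027, 0.161], [0.006, -0.012, 0.16], [-0.005, 0.116, 0.159], [-0.0, -0.02, 0.155], [-0.007, 0.026, 0.147], [0.006, 0.119, 0.137], [0.003, 0.025, 0.129]]
```

Emit:
jog_arm([
  [[0.5,0,0,0,0,0,0],[1.0,-0.01,0,0,0,0,0],[1.0,-0.01,0,0,0,0,0]],
])

```text
time_s: 0.8
tool_pos: [0.428, -0.4589, 0.241]
tool_rot: [-180.0, -0.3, 37.9]
force: [0.4, 1.1, 0.0]
grip_width: 0.0867
grasp_force: 0.0
```

Emit:
jog_arm([
  [[0.5,0,0,0,0,0,0],[1.0,-0.01,0,0,0,0,0],[1.0,-0.01,0,0,0,0,0]],
])

```text
time_s: 1.1
tool_pos: [0.5065, -0.3969, 0.2409]
tool_rot: [-179.9, -0.3, 37.9]
force: [1.0, 1.6, -0.2]
grip_width: 0.0874
grasp_force: 0.0
```

Emit:
jog_arm([
  [[0.5,0,0,0,0,0,0],[1.0,-0.01,0,0,0,0,0],[1.0,-0.01,0,0,0,0,0]],
])

```text
time_s: 1.4
tool_pos: [0.5848, -0.3349, 0.2405]
tool_rot: [-179.9, -0.3, 37.9]
force: [0.5, 1.1, -0.3]
grip_width: 0.0872
grasp_force: 0.0
```

Emit:
jog_arm([
  [[0.5,0,0,0,0,0,0],[1.0,-0.01,0,0,0,0,0],[1.0,-0.01,0,0,0,0,0],[1.0,-0.01,0,0,0,0,0]],
])

```text
time_s: 1.8
tool_pos: [0.6586, -0.2803, 0.2401]
tool_rot: [-179.9, 0.1, 37.4]
force: [0.2, -0.8, -0.5]
grip_width: 0.087
grasp_force: 0.0
```

```bash
cat > w.py <<'E'
from h import *
import sys
def wcloud(save=None):
    o=env.get_obs();p,d=env.read_camera('wrist');i=env.camera_info('wrist');K=i['camera_matrix']
    v,u=np.mgrid[:420,:560]
    P=np.stack([(u-K[0,2])*d/K[0,0],(v-K[1,2])*d/K[1,1],d],-1)
    M=i['mount'];T=P@M[:3,:3].T+M[:3,3]
    W=T@R.from_euler('xyz',o['tool_rot'],degrees=True).as_matrix().T+o['tool_pos'];W[d==0]=np.nan
    if save: cv2.imwrite(save,p[:,:,::-1])
    return o,p,T,W
E
python3 - <<'E'
from w import *
o,p,T,W=wcloud('pics/w1.png')
print(o['time_s'],o['tool_pos'].round(4),o['tool_rot'].round(2))
m=(W[...,2]>.150)&(W[...,2]<.168)
n,l,s,c=cv2.connectedComponentsWithStats(m.astype('uint8'))
for k in range(1,n):
    if s[k,4]>60: print(c[k].round(),s[k,4],W[l==k].mean(0).round(4),'tool',T[l==k].mean(0).round(4),(T[l==k].max(0)-T[l==k].min(0)).round(3))
E
```

```text
1.8 [ 0.6586 -0.2803  0.2401] [-1.7993e+02  7.0000e-02  3.7430e+01]
[540.  71.] 1736 [ 0.8459 -0.3501  0.159 ] tool [0.1064 0.1694 0.0808] [0.06  0.028 0.018]
[ 58. 174.] 552 [ 0.5892 -0.1283  0.1577] tool [ 0.0373 -0.1628  0.0825] [0.016 0.013 0.012]
[118. 174.] 492 [ 0.6157 -0.1628  0.1581] tool [ 0.0374 -0.1193  0.0821] [0.016 0.013 0.012]
[245. 174.] 374 [ 0.6715 -0.2358  0.1573] tool [ 0.0374 -0.0275  0.0828] [0.015 0.012 0.009]
[303. 174.] 353 [ 0.697  -0.2692  0.1575] tool [0.0374 0.0145 0.0825] [0.015 0.012 0.009]
```

View pics/w1.png

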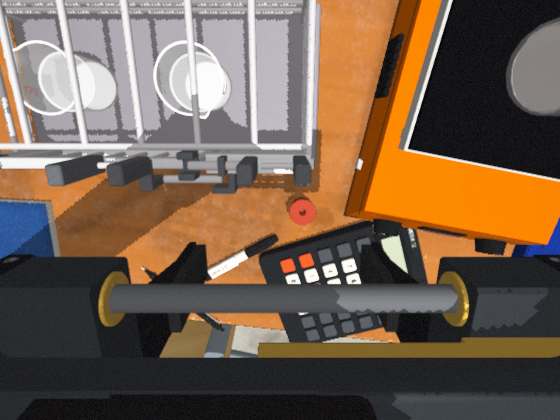

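Wrist view: post (58,174), trigger (118,174), tab (245,174) and lug (303,174). The tool is aligned with them, and the lug is 15 mm to the right. Next, forward and down over the catch.

Emit:
jog_arm([
  [[0.375,0,0,0,0,0,0],[0.375,0,0,0,0,0,0],[0.375,0,0.4,0,0,0,0],[0.375,0,0.65,0,0,0,0],[0.375,0,0.65,0,0,0,0]],
])

```text
time_s: 2.35
tool_pos: [0.6842, -0.2601, 0.1712]
tool_rot: [-179.6, 0.4, 37.1]
force: [-0.4, -0.4, -1.2]
grip_width: 0.0867
grasp_force: 0.0
```

```bash
cat > m.py <<'E'
from w import *
o,p,T,W=wcloud('pics/last.png')
print(o['time_s'],o['tool_pos'].round(4),o['tool_rot'].round(2),o['force'].round(1),o['grip_width'],o['grasp_force'])
m=(W[...,2]>.152)&(W[...,2]<.165)
n,l,s,c=cv2.connectedComponentsWithStats(m.astype('uint8'))
for k in range(1,n):
    if s[k,4]>60: print(c[k].round(),s[k,4],W[l==k].mean(0).round(4),'tool',np.r_[T[l==k].mean(0),T[l==k].min(0),T[l==k].max(0)].round(4))
E
python3 m.py
```

```text
2.35 [ 0.6842 -0.2601  0.1712] [-179.64    0.38   37.15] [-0.4 -0.4 -1.2] 0.08665023417044865 0.0
[ 65. 249.] 437 [ 0.6195 -0.16    0.1575] tool [ 0.009  -0.1187  0.0144  0.0024 -0.1267  0.0106  0.0121 -0.1138  0.0199]
[233. 255.] 646 [ 0.672  -0.2353  0.1572] tool [ 0.0054 -0.0271  0.0142 -0.0037 -0.0335  0.0116  0.0125 -0.0214  0.0193]
[310. 255.] 630 [ 0.6974 -0.2687  0.1573] tool [ 0.0055  0.0149  0.0138 -0.0041  0.0091  0.0116  0.0125  0.0211  0.0191]
[199. 257.] 368 [ 0.661  -0.2211  0.1591] tool [ 0.0052 -0.045   0.0124 -0.0095 -0.0519  0.0065  0.0121 -0.0424  0.019 ]
[368. 257.] 380 [ 0.7163 -0.2937  0.1589] tool [ 0.0054  0.0462  0.012  -0.0093  0.0437  0.0059  0.012   0.053   0.0187]
```

Emit:
jog_arm([
  [[0,0,0.15,0,0,0,0],[0,0,0.27,0,0,0,0],[0,0,0.27,0,0,0,0]],
])

```text
time_s: 2.7
tool_pos: [0.6873, -0.2577, 0.1475]
tool_rot: [-179.9, 0.1, 37.3]
force: [-0.0, -0.4, 0.0]
grip_width: 0.0873
grasp_force: 0.0
```

```bash
python3 m.py
```

```text
2.7 [ 0.6873 -0.2577  0.1475] [-1.7988e+02  1.0000e-01  3.7320e+01] [-0.  -0.4  0. ] 0.08726009325963784 0.0
[182. 271.] 446 [ 0.6662 -0.2148  0.1581] tool [ 0.0092 -0.0469 -0.0106 -0.0002 -0.0543 -0.0174  0.0121 -0.0425 -0.0045]
[385. 271.] 450 [ 0.7238 -0.2903  0.1582] tool [ 0.0093  0.048  -0.0109 -0.0007  0.0439 -0.0176  0.0124  0.0554 -0.0047]
[226. 276.] 405 [ 0.6757 -0.2327  0.1566] tool [ 0.0059 -0.027  -0.0091  0.0009 -0.0333 -0.0119  0.0089 -0.0216 -0.0045]
[313. 276.] 406 [ 0.701  -0.2658  0.1566] tool [ 0.006   0.0147 -0.0092  0.0015  0.009  -0.0119  0.0087  0.0211 -0.0046]
```

Emit:
jog_arm([
  [[0,0,0,0,0,0,1],[0,0,0,0,0,0,1],[0,0,0,0,0,0,1],[0,0,0,0,0,0,1],[0,0,0,0,0,0,1]],
])

```text
time_s: 3.25
tool_pos: [0.688, -0.2564, 0.1496]
tool_rot: [-179.9, 0.0, 37.4]
force: [-3.9, 4.0, 3.7]
grip_width: 0.0549
grasp_force: 2.1
```

Emit:
jog_arm([
  [[0,0,0,0,0,0,1],[0,0,0,0,0,0,1],[0,0,0,0,0,0,1],[0,0,0,0,0,0,1],[0,0,0,0,0,0,1]],
])

```text
time_s: 3.75
tool_pos: [0.6884, -0.2569, 0.1495]
tool_rot: [-180.0, -0.0, 37.4]
force: [-3.7, 3.2, 4.2]
grip_width: 0.0413
grasp_force: 20.0
```

Emit:
jog_arm([
  [[0,0,0,0,0,0,1],[0,0,0,0,0,0,1],[0,0,0,0,0,0,1],[0,0,0,0,0,0,1]],
])

```text
time_s: 4.15
tool_pos: [0.6884, -0.2569, 0.1495]
tool_rot: [-180.0, -0.0, 37.4]
force: [-3.2, 3.2, 5.0]
grip_width: 0.0408
grasp_force: 20.0
```

Emit:
jog_arm([
  [[0,0,0,0,0,0,0],[0,0,0,0,0,0,0],[0,0,0,0,0,0,0],[0,0,0,0,0,0,0],[0,0,0,0,0,0,0]],
])

```text
time_s: 4.65
tool_pos: [0.6884, -0.2582, 0.149]
tool_rot: [180.0, 0.0, 37.3]
force: [0.2, 0.7, 0.6]
grip_width: 0.0731
grasp_force: 0.0
```

Emit:
jog_arm([
  [[0,0,-0.2,0,0,0,0],[0,0,-0.5,0,0,0,0],[0,0,-0.9,0,0,0,0],[0,0,-0.9,0,0,0,0]],
])

```text
time_s: 5.05
tool_pos: [0.6913, -0.2585, 0.2468]
tool_rot: [179.4, -0.4, 37.3]
force: [-0.6, 0.6, 1.0]
grip_width: 0.0869
grasp_force: 0.0
```

Emit:
jog_arm([
  [[-0.3,-0.5,0,0,0,0,0],[-0.3,-1.0,0,0,0,0,0],[-0.3,-1.0,0,0,0,0,0],[-0.3,-1.0,0,0,0,0,0],[-0.3,-1.0,0,0,0,0,0]],
])

```text
time_s: 5.55
tool_pos: [0.6046, -0.1974, 0.2398]
tool_rot: [179.9, -0.0, 37.3]
force: [0.8, 0.0, 0.2]
grip_width: 0.0872
grasp_force: 0.0
```

```bash
python3 m.py
```

```text
5.55 [ 0.6046 -0.1974  0.2398] [ 1.7987e+02 -3.0000e-02  3.7290e+01] [0.8 0.  0.2] 0.08719428409475571 0.0
[192. 185.] 408 [ 0.5886 -0.1271  0.1589] tool [ 0.0298 -0.0659  0.0808  0.0215 -0.0727  0.0781  0.0371 -0.0605  0.0876]
[252. 185.] 377 [ 0.6149 -0.1615  0.1592] tool [ 0.0299 -0.0225  0.0806  0.0214 -0.0291  0.0783  0.0372 -0.0169  0.0877]
[394. 185.] 380 [ 0.678  -0.2447  0.1573] tool [0.0297 0.0819 0.0828 0.0218 0.0762 0.0799 0.0373 0.0887 0.0879]
[434. 184.] 397 [ 0.6961 -0.2682  0.1572] tool [0.0298 0.1116 0.0829 0.0216 0.1063 0.0804 0.0372 0.1189 0.0879]
```

The catch gap is now 29.7 mm centre to centre, so it is fully drawn back. Next, the handle: post at tool y -66.6, so I centre at -51.5.

Emit:
jog_arm([
  [[0.297,-0.515,0,0,0,0,0],[0.297,-0.515,0,0,0,0,0],[0.297,-0.515,0.1,0,0,0,0],[0.297,-0.515,0.5,0,0,0,0],[0.297,-0.515,0.65,0,0,0,0]],
])

```text
time_s: 6.1
tool_pos: [0.5946, -0.1394, 0.17]
tool_rot: [-179.8, 0.2, 37.2]
force: [-0.3, 0.3, -0.7]
grip_width: 0.0869
grasp_force: 0.0
```

Emit:
jog_arm([
  [[0,0,0,0,0,0,0],[0,0,0.15,0,0,0,0],[0,0,0.3,0,0,0,0],[0,0,0.3,0,0,0,0]],
])

```text
time_s: 6.5
tool_pos: [0.5951, -0.1374, 0.142]
tool_rot: [-179.8, 0.1, 37.3]
force: [0.3, 0.8, -1.1]
grip_width: 0.0873
grasp_force: 0.0
```

```bash
python3 m.py
```

```text
6.5 [ 0.5951 -0.1374  0.142 ] [-1.7985e+02  1.3000e-01  3.7320e+01] [ 0.3  0.8 -1.1] 0.08732440899141221 0.0
[175. 275.] 437 [ 0.5742 -0.0928  0.1588] tool [ 0.0104 -0.0482 -0.0167  0.0028 -0.0557 -0.0228  0.0122 -0.0425 -0.0099]
[392. 275.] 441 [ 0.6333 -0.1703  0.1587] tool [ 0.0105  0.0493 -0.0169  0.0033  0.0437 -0.0229  0.0127  0.0571 -0.0102]
[254. 278.] 303 [ 0.5935 -0.1221  0.1569] tool [ 0.008  -0.0131 -0.0148  0.0059 -0.0195 -0.0191  0.0092 -0.0074 -0.01  ]
[348. 278.] 307 [ 0.6195 -0.1564  0.1568] tool [ 0.0079  0.0299 -0.0148  0.0027  0.0244 -0.0196  0.0091  0.036  -0.0102]
```

Emit:
jog_arm([
  [[0,0.015,-0.03,0,0,0,1],[0,0.015,-0.03,0,0,0,1],[0,0.015,-0.03,0,0,0,1],[0,0.015,-0.03,0,0,0,1],[0,0.015,-0.03,0,0,0,1]],
], grip_force=40)

```text
time_s: 7.05
tool_pos: [0.5984, -0.1397, 0.148]
tool_rot: [179.8, -0.1, 37.3]
force: [4.2, -2.3, -0.1]
grip_width: 0.0549
grasp_force: 2.1
```

Emit:
jog_arm([
  [[0,0,0,0,0,0,1],[0,0,0,0,0,0,1],[0,0,0,0,0,0,1],[0,0,0,0,0,0,1],[0,0,0,0,0,0,1]],
])

```text
time_s: 7.55
tool_pos: [0.5964, -0.1371, 0.1479]
tool_rot: [-179.9, 0.0, 37.4]
force: [-2.5, 0.7, 4.7]
grip_width: 0.0402
grasp_force: 40.0
```

Emit:
jog_arm([
  [[0,0,0,0,0,0,1],[0,0,0,0,0,0,1],[0,0,0,0,0,0,1]],
])

```text
time_s: 7.85
tool_pos: [0.5965, -0.1371, 0.1479]
tool_rot: [-179.9, 0.0, 37.4]
force: [-3.3, 0.8, 4.9]
grip_width: 0.0409
grasp_force: 40.0
```

Squeezed (41 mm). Now swinging on a 110 mm arc, 20° per call.

Emit:
jog_arm([
  [[-0.077,-0.003,0,0,0,0.0222,1],[-0.153,-0.011,0,0,0,0.0444,1],[-0.229,-0.024,0,0,0,0.0667,1],[-0.303,-0.043,0,0,0,0.0889,1],[-0.376,-0.066,0,0,0,0.1111,1]],
])

```text
time_s: 8.35
tool_pos: [0.5632, -0.1548, 0.1478]
tool_rot: [-179.9, -0.0, 17.3]
force: [0.7, 1.7, 4.3]
grip_width: 0.0405
grasp_force: 40.0
```

Emit:
jog_arm([
  [[-0.077,-0.003,0,0,0,0.0222,1],[-0.153,-0.011,0,0,0,0.0444,1],[-0.229,-0.024,0,0,0,0.0667,1],[-0.303,-0.043,0,0,0,0.0889,1],[-0.376,-0.066,0,0,0,0.1111,1]],
])

```text
time_s: 8.85
tool_pos: [0.5267, -0.1601, 0.1479]
tool_rot: [180.0, -0.2, -2.7]
force: [4.2, -0.3, 0.5]
grip_width: 0.0403
grasp_force: 40.1
```

```bash
python3 m.py | head -1
```

```text
8.85 [ 0.5267 -0.1601  0.1479] [179.99  -0.2   -2.66] [ 4.2 -0.3  0.5] 0.040255290445219055 40.087554906494915
```

View pics/last.png

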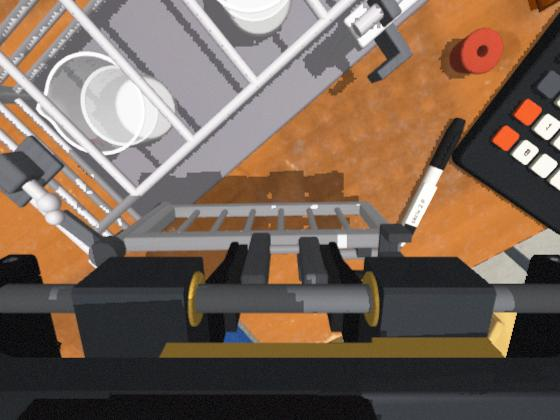

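The gate follows the tool: it lies across the image at row 240, with the handle gripped at (283,255) and the hinge at (105,245). Continuing.

Emit:
jog_arm([
  [[-0.077,-0.003,0,0,0,0.0222,1],[-0.153,-0.011,0,0,0,0.0444,1],[-0.229,-0.024,0,0,0,0.0667,1],[-0.303,-0.043,0,0,0,0.0889,1],[-0.376,-0.066,0,0,0,0.1111,1]],
])

```text
time_s: 9.4
tool_pos: [0.4884, -0.1523, 0.1478]
tool_rot: [-180.0, -0.0, -22.7]
force: [2.0, -0.2, 3.0]
grip_width: 0.0405
grasp_force: 40.0
```

Emit:
jog_arm([
  [[-0.077,-0.003,0,0,0,0.0222,1],[-0.153,-0.011,0,0,0,0.0444,1],[-0.229,-0.024,0,0,0,0.0667,1],[-0.303,-0.043,0,0,0,0.0889,1],[-0.376,-0.066,0,0,0,0.1111,1]],
])

```text
time_s: 9.9
tool_pos: [0.4561, -0.1322, 0.1478]
tool_rot: [180.0, -0.1, -42.7]
force: [1.8, -1.7, 2.8]
grip_width: 0.0402
grasp_force: 40.0
```

Emit:
jog_arm([
  [[0,0,0,0,0,0,1],[0,0,0,0,0,0,1],[0,0,0,0,0,0,1],[0,0,0,0,0,0,1]],
])

```text
time_s: 10.3
tool_pos: [0.4564, -0.1325, 0.1478]
tool_rot: [180.0, -0.0, -42.6]
force: [-0.9, -1.8, 7.2]
grip_width: 0.0399
grasp_force: 40.0
```

```bash
python3 m.py
python3 - <<'E'
from h import *
p,d=env.read_camera('top');cv2.imwrite('pics/top2.png',p[:,:,::-1])
E
```

```text
10.3 [ 0.4564 -0.1325  0.1478] [ 1.7998e+02 -3.0000e-02 -4.2560e+01] [-0.9 -1.8  7.2] 0.03989603670085105 40.01187470625155
[242. 273.] 728 [ 0.4755 -0.1233  0.158 ] tool [ 0.0079 -0.0197 -0.0102  0.0018 -0.032  -0.0172  0.0122 -0.0087 -0.0042]
[326. 273.] 696 [ 0.4492 -0.1522  0.1581] tool [ 0.0081  0.0194 -0.0103  0.0015  0.0091 -0.0171  0.0123  0.0311 -0.0042]
```

View pics/last.png

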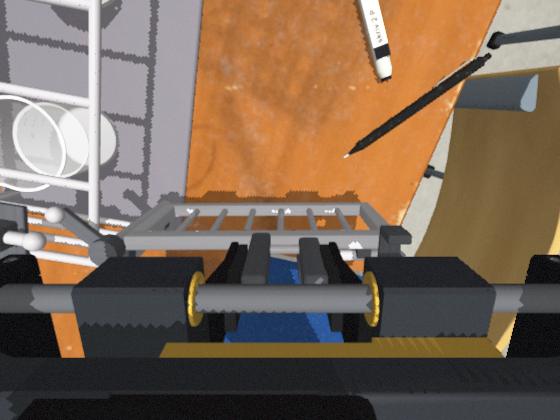

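View pics/top2.png

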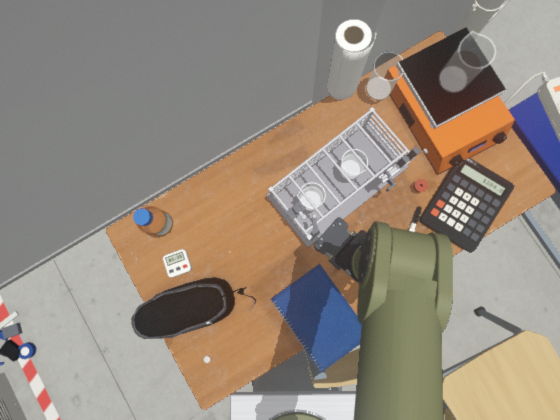

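The wrist view shows the handle still gripped at (283,255) and the gate parallel to the tool, which puts it about 80° open. The top view shows the beakers and bystanders where they were. Handing in.

```bash
python3 -c "
from cell import env
print(env.sign_off())"
```

```text
the job is handed in; nothing more can be done
None
```

The safety catch is fully drawn back, and the gate is about 80° open and still held by its squeezed handle. In the last camera views the beakers and the other things on the table looked undisturbed. I've handed the job in, but it gave back no verdict.

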